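# Light the case and point out the ring cone and the dish

## Robot

A 6-joint arm with a two-finger parallel gripper is mounted at the origin on the work surface. World frame = base frame: x ahead of the robot, y to its left, z up, the work surface at z = 0. Lengths are in mm, angles in rad, forces in N, time in s.
With the tool pointing down it reaches from about 350 to 875 mm from the base axis. Payload 4.2 kg.
Tool frame: the origin (TCP) lies on the mounting face of the last link; the fingertips stand 173 mm ahead of it and the grasp point (between the pads) lies 155 mm ahead of it; z points along the fingers, y is the direction in which the jaws open and shut (so a half turn about z gives the same grasp; the last joint's range is limited). The gripper opens to 85 mm and grips with 20 to 120 N. Pads are 22 mm wide; open, the fingers measure 114 mm over their backs; the gripper's body (76 mm by 85 mm) begins 54 mm behind the grasp point. The pads swing forward as they close: fully open they stand 13 mm farther back than shut.
Start: joints at [-0.956, 0.385, 0.008, 0, -1.194, -0.259], TCP at [217.727, -585.828, 404.712] pointing down, gripper open.
Joint ranges: [-3.14, 3.14], [-1.21, 2.06], [-1.07, 1.41], [-3.16, 2.05], [-2.99, -0.16], [-3.1, 3.1]. Speed limits (rad/s): [2.79, 2.79, 3.14, 3.14, 3.14, 3.14].

## Interface

Orientations are given as a unit quaternion [x, y, z, w].
In Python, from bench import arm gives the robot as it stands. The module is installed in compiled form; this text tells all that it offers.
- The arm moves only by the tool play_rows, never from a script. Its argument "moves" is a list of rows, each a list of 3 entries, a list of its own where there are three numbers: the shift along the world's x, y, z in units of 30 cm (1.0 is 30 cm), then the turn about the world's z in units of 30 degrees (1.0 is 30 degrees), then the gripper's target within -1 to 1 (shut at 1, half-way at 0, fully open at -1). In form: [[[x, y, z], turn, jaw], ...]. A call has 1 to 12 rows; each row is the pose to reach, as a shift and turn from the pose measured when the call began; what a row does not reach only later rows make up. A row lasts 1/8 s, in which the tool goes at most 62.5 mm and 10.7 degrees, less where a joint would pass 70% of its speed; a pose out of reach is approached as far as the arm can. A call with a number of a shift or a turn outside -1 to 1 is refused whole. A call with a gripper value outside its range is refused whole. The fingers move at their own pace and stop on an object; the grip force is fixed at half the most. Time passes only in rows, so rows that repeat a pose let the fingers close. It gives the time, the measured TCP pose, the force and the opening at its end, in the units of the state.
- arm.read_state(): the state, without advancing time (a new reading comes with each control period).
- arm.get_image(name): name is "scene" or "top" or "wrist"; returns a dict with "pixels" (480x640x3 uint8, red, green, blue), "vfov" (degrees; the focal length in pixels is half the picture's height over the tangent of half this angle, whatever the lens; pixels are square), "cx", "cy" (the principal point, pixels), "xyz" and "rotation" of the camera in the world. Camera axes: x right, y up, looking along -z (the intrinsics and any distortion apply to the point x, -y, -z); pixel columns grow to the right and rows downward; lengths in mm; the calibration is good to about 2 mm. A picture is of the moment at which its call begins. There is no depth.
- arm.job_done(): hands the job in, once; it reports no verdict.
Trained networks look in a picture, given as the dict that the camera call returned (one of the last four; its "shot" number tells which), for a name from the list of things; names that differ only in an ending like _2 or _b are one class to them, and where a whole thing is asked for, a point or a joint stands for the part that bears it (a point fixed in the world has none). Each returns a list of dicts, best first, with "conf" (0 to 1); they miss things now and then, are a little off and sometimes report something else, mostly with a low value. They report only what shows in the picture. A call takes as long as a camera call. They do not tell look-alikes from the thing itself.
- arm.look_for(name, picture): "centre" ([x, y, z] in mm, in world coordinates, good to about 4 mm: the middle of the surface that is visible of it).
The state is a dict: "clock": time; "joints": joint angles; "joint_vel": joint speeds; "joint_efforts": joint torques, N m; "position": TCP position; "ee_rot": TCP orientation; "contact_force": force on the tool from outside, world axes, zero at the start; "wrist_torque": the same for the moment, N m; "gripper_width": finger opening in mm.
Only numpy, scipy, OpenCV 4.12 (cv2) and the standard library are available. Lean on these libraries where they do the work, as an engineer would, in place of code of your own. Each camera call takes 0.05 s, during which the arm holds its last target.

## Task

A customer is here to be sized: first switch on the case light by pressing down the raised far half of the black rocker on the brushed steel base. Then point at the tip of the tallest white ring cone, with the fingertips a couple of centimetres straight above it, and stay there for a good two seconds; after that point in the same way at the middle of the rose-gold dish, fingertips a couple of centimetres above its rim, for at least two seconds, and finish there, still pointing. Do not touch the cone or the dish, do not point at the other two cones, pick nothing up and leave everything else where it is.

Things in the scene. Friction and masses are not known exactly. Their poses are not given: they have to be found in the camera images.
- rocker (a joint): black rocker switch, 48 x 28 mm plate, on top of the steel base; rad: 0 = off (far half, +x of the base, raised; it starts between 0 and 0.05), 0.36 = on (far half fully down, stop). It stays where it is left; about 3 N on the middle of the far half moves it. Even when down the plate stands 5 mm proud of its bezel. A small white line marks the far half.
- rocker_press (a point): the point to press: on the upper surface of the rocker's far half, 16 mm from its pivot line; moves with the rocker, about 46 mm above the counter when off and 40 mm when on
- switch_base: brushed steel block fixed to the counter, 110 (x) x 80 (y) x 30 mm high; origin at the centre of its underside, z up. The rocker sits in the middle of its top, its 48 mm length along the base's x, pivot line along y; the base's +x points away from the robot, turned by up to 0.4 rad either way
- cone_tall: tallest of three white resin ring cones, 115 mm high, foot 60 mm across, tip 8 mm across, loose, upright; origin at the centre of its underside, z up, the tip straight above it
- cone_mid: middle white ring cone, 85 mm high, foot 56 mm across; origin at the centre of its underside, z up; not to be pointed at
- cone_short: shortest white ring cone, 60 mm high, foot 52 mm across; origin at the centre of its underside, z up; not to be pointed at. The three cones swap places from run to run
- dish: rose-gold plated round open dish, 90 mm across the rim, rim 18 mm high, loose; origin at the centre of its underside, z up
- riser: clear acrylic ring riser of three steps 25, 45 and 65 mm high, 120 x 100 mm, loose; origin at the centre of its underside, z up; leave alone
- band0: plain gold ring 23 mm across, 6 mm high, lying on the riser's top step; leave alone
- band1: plain gold ring 23 mm across, 6 mm high, lying on the riser's lowest step; leave alone
- sizing_bar: silver-tone tapered sizing bar with black handle, 245 mm long along its x, 22 mm high, lying behind the cones; origin at the centre of its underside, z up; leave alone
- ring_box: closed dark wooden ring box, 52 x 52 x 41 mm; origin at the centre of its underside, z up; leave alone
- loupe: folded loupe, about 60 x 28 x 14 mm; origin under its lens; leave alone
- caliper: steel caliper lying flat, 180 mm long along its x, 10 mm high; origin under the middle of its beam; leave alone
- brush: small wooden brush lying flat, 150 mm long along its x, 18 mm high; origin at its underside; leave alone
Mind the look-alikes: they are no part of the job. What is shaped like the cone_tall but blue or purple is not meant.

How it is judged (in metres and radians):
On the way, in this order (a step that is already met when the one before it is completed fails the run):
1. the rocker is pressed to on (value of joint rocker above 0.3 rad), for 0.2 s.
2. the fingers point at the tip of the tallest cone from just above and stay 1.5 s, light on (horizontal distance between the grasp point and cone_tall below 0.022 m and z of the grasp point in the frame of cone_tall between 0.133 and 0.185 m and value of joint rocker above 0.3 rad), for 1.5 s.
3. the fingers point at the middle of the dish from just above and stay 1.5 s, light on (horizontal distance between the grasp point and dish below 0.025 m and z of the grasp point in the frame of dish between 0.036 and 0.088 m and value of joint rocker above 0.3 rad), for 1.5 s.
At the end, for the whole second after the job is handed in: The rocker is on (past 0.30 rad), the point between the finger pads (some 19 mm behind the fingertips) is within 25 mm of the dish's axis and 18 to 70 mm above its rim, the cones and dish stand upright and no loose thing is more than 10 mm from where it began (all of step 3 and angle between each of cone_tall, cone_mid, cone_short, dish's own z axis and vertical below 0.1 rad and distance of each of cone_tall, cone_mid, cone_short, dish, riser, sizing_bar, ring_box, loupe, caliper, brush, band0, band1 from where it was at the start of the episode below 0.01 m); the robot touches nothing.
It fails at once if the tallest cone is touched by the robot (contact force between any of the fingers, the arm and cone_tall above 0.4 N).
It fails at once if the dish is touched by the robot (contact force between any of the fingers, the arm and dish above 0.4 N).
It fails at once if the middle cone is pointed at (fingers brought close above its tip) (horizontal distance between the grasp point and cone_mid below 0.015 m and z of the grasp point in the frame of cone_mid between 0.085 and 0.135 m).
It fails at once if the shortest cone is pointed at (fingers brought close above its tip) (horizontal distance between the grasp point and cone_short below 0.015 m and z of the grasp point in the frame of cone_short between 0.06 and 0.11 m).
It fails at once if a cone, the dish or another loose thing is shifted or lifted by more than 10 mm (distance of any of cone_tall, cone_mid, cone_short, dish, riser, sizing_bar, ring_box, loupe, caliper, brush, band0, band1 from where it was at the start of the episode above 0.01 m).
It also fails if it takes over 53 s, if anything falls off the work surface, if the arm or the gripper's body presses on something with over 40 N, if the wrist force passes 120 N, or if a joint passes its speed limit or range.

## Working session

There is one attempt and no reset: what is moved stays moved. The work goes in short steps, Python scripts to look and compute and a tool call to move; the robot and the scene stay as the last step left them, time stands still between calls to the robot, and variables do not carry over. Pictures are saved under pics/ and viewed, and the job is handed in when it is done.

Besides the shell and the picture viewer there is one more tool, called after "Call:" as name(argument=value, ...) on one line, values as JSON. play_rows: Moves the arm, as the interface text tells. Shifts and turns lie within -1 to 1; 1 stands for 30 cm of shift or 30 degrees of turn. Its arguments: {"type":"object","properties":{"moves":{"type":"array"}},"required":["moves"]}

```bash
mkdir -p pics; cat > h.py <<'E'
import numpy as np, cv2
from bench import arm
def shot(n,f):
    p=arm.get_image(n); cv2.imwrite('pics/'+f,cv2.cvtColor(p['pixels'],cv2.COLOR_RGB2BGR)); return p
E
python3 - <<'E'
from h import *
s=arm.read_state();print(s['clock'],s['position'],s['ee_rot'],s['contact_force'],s['gripper_width'])
for n in ['scene','top']:
    p=shot(n,n+'1.png'); print(n,{k:v for k,v in p.items() if k!='pixels'})
    for t in ['rocker','rocker_press','switch_base','cone_tall','cone_mid','cone_short','dish','riser','ring_box']:
        print(t,[(np.round(d['centre']).tolist(),round(d['conf'],2)) for d in arm.look_for(t,p)])
print(arm.read_state()['clock'])
E
```

```text
0.0 [ 217.66523688 -585.65963567  403.59473211] [-1.76857892e-01  9.84235756e-01  1.09361472e-03 -2.56210954e-04] [ 0.51114676  0.53685629 -0.41815722] 85.53975289585655
scene {'vfov': 45.29622745791689, 'cx': 325.97461305608243, 'cy': 229.14283683393177, 'xyz': array([1419.56323486,  413.65637004,  717.47431055]), 'rotation': array([0.23368558, 0.4030703 , 0.75590521, 0.45992684]), 'shot': 1}
rocker [([469.0, -199.0, 43.0], 0.65)]
rocker_press [([470.0, -202.0, 43.0], 0.55)]
switch_base [([486.0, -186.0, 30.0], 0.91), ([599.0, -71.0, 21.0], 0.73)]
cone_tall [([538.0, 145.0, 31.0], 0.85), ([710.0, 216.0, 30.0], 0.84), ([670.0, 85.0, 31.0], 0.72)]
cone_mid [([595.0, -71.0, 19.0], 0.59)]
cone_short [([613.0, 231.0, 10.0], 0.75), ([767.0, 31.0, 19.0], 0.54)]
dish [([460.0, -1.0, 14.0], 0.95)]
riser [([737.0, -212.0, 45.0], 0.68), ([486.0, -187.0, 29.0], 0.68), ([614.0, 231.0, 12.0], 0.48), ([468.0, -200.0, 42.0], 0.46)]
ring_box [([465.0, 272.0, 40.0], 0.82)]
top {'vfov': 53.69965905016112, 'cx': 322.6313456020673, 'cy': 239.54452389943287, 'xyz': array([ 412.64712345,  -17.64172823, 1180.04497145]), 'rotation': array([-0.05577361,  0.06266373,  0.71279202, -0.6963405 ]), 'shot': 2}
rocker [([460.0, -204.0, 41.0], 0.72)]
rocker_press [([459.0, -197.0, 41.0], 0.49)]
switch_base [([462.0, -197.0, 32.0], 0.85)]
cone_tall [([517.0, 139.0, 8.0], 0.91), ([651.0, 82.0, 5.0], 0.82), ([693.0, 205.0, 14.0], 0.81), ([463.0, -199.0, 26.0], 0.74)]
cone_mid []
cone_short [([462.0, -205.0, 40.0], 0.71), ([597.0, 221.0, 8.0], 0.52)]
dish [([471.0, 3.0, 12.0], 0.62)]
riser [([684.0, -222.0, 46.0], 0.56)]
ring_box [([444.0, 265.0, 41.0], 0.58)]
1.0
```

View pics/scene1.png

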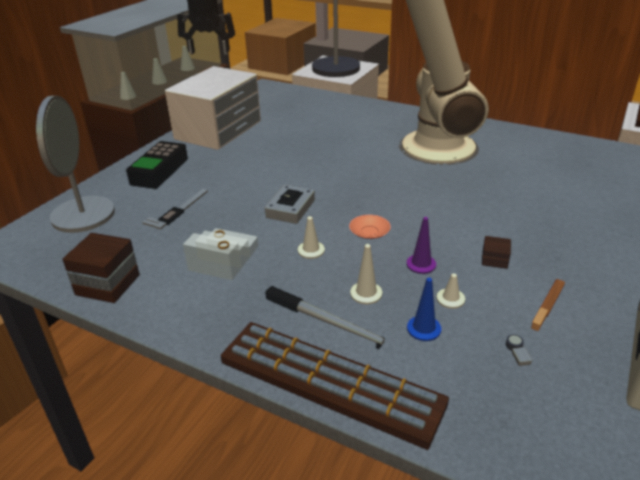

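View pics/top1.png

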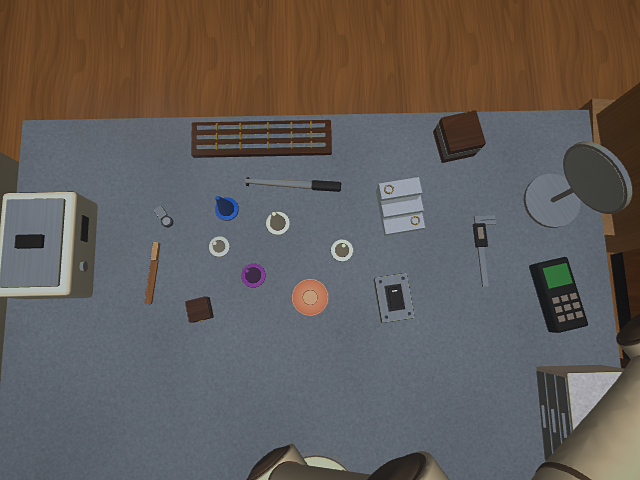

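```bash
cat >> h.py <<'E'
from scipy.spatial.transform import Rotation as R
def ray(p,u,v):
    f=240/np.tan(np.radians(p['vfov']/2)); d=np.array([(u-p['cx'])/f,-(v-p['cy'])/f,-1])
    return np.array(p['xyz']),R.from_quat(p['rotation']).apply(d)
def atz(p,u,v,z):
    o,d=ray(p,u,v); return o+d*(z-o[2])/d[2]
def proj(p,X):
    f=240/np.tan(np.radians(p['vfov']/2)); c=R.from_quat(p['rotation']).inv().apply(np.array(X)-p['xyz'])
    return [p['cx']+f*c[0]/-c[2],p['cy']-f*c[1]/-c[2]]
E
python3 - <<'E'
from h import *
def ell(im,m):
    n,l,s,c=cv2.connectedComponentsWithStats(m.astype(np.uint8)); return [(s[i].tolist(),np.round(c[i],1).tolist()) for i in range(1,n) if s[i][4]>40]
t=arm.get_image('top');s=arm.get_image('scene')
np.save('t.npy',t,allow_pickle=True);np.save('s.npy',s,allow_pickle=True)
a=t['pixels'];
crop=a[190:330,200:430][:,:,::-1]; cv2.imwrite('pics/topcrop.png',cv2.resize(crop,None,fx=3.4,fy=3.4,interpolation=cv2.INTER_CUBIC))
crop=s['pixels'][170:340,250:480][:,:,::-1]; cv2.imwrite('pics/scenecrop.png',cv2.resize(crop,None,fx=3.4,fy=3.4,interpolation=cv2.INTER_CUBIC))
for p,n in((t,'top'),(s,'scene')):
    b=p['pixels'].astype(int); hsv=cv2.cvtColor(p['pixels'],cv2.COLOR_RGB2HSV)
    dish=(b[...,0]>170)&(b[...,0]-b[...,2]>50)&(b[...,1]<180)
    print(n,'dish',[e for e in ell(b,dish) if 150<e[1][1]<330])
    w=(b.min(2)>150)
    print('white',[e for e in ell(b,w) if 180<e[1][1]<320 and 190<e[1][0]<480])
E
```

```text
top dish [([292, 279, 36, 37, 983], [309.8, 296.8])]
white [([379, 177, 43, 22, 532], [401.7, 187.4]), ([382, 197, 41, 19, 452], [402.3, 207.1]), ([266, 212, 23, 22, 198], [277.5, 223.4]), ([384, 213, 41, 21, 449], [401.8, 224.1]), ([209, 237, 20, 19, 184], [218.6, 246.1]), ([331, 240, 22, 21, 211], [341.6, 250.1])]
scene dish [([350, 215, 40, 22, 686], [369.5, 225.6]), ([535, 309, 11, 14, 83], [539.8, 315.6])]
white [([185, 229, 71, 23, 796], [218.9, 239.3]), ([298, 243, 27, 14, 163], [310.9, 251.1]), ([351, 285, 31, 18, 221], [365.9, 295.0]), ([437, 290, 28, 17, 209], [450.5, 299.6])]
```

View pics/topcrop.png

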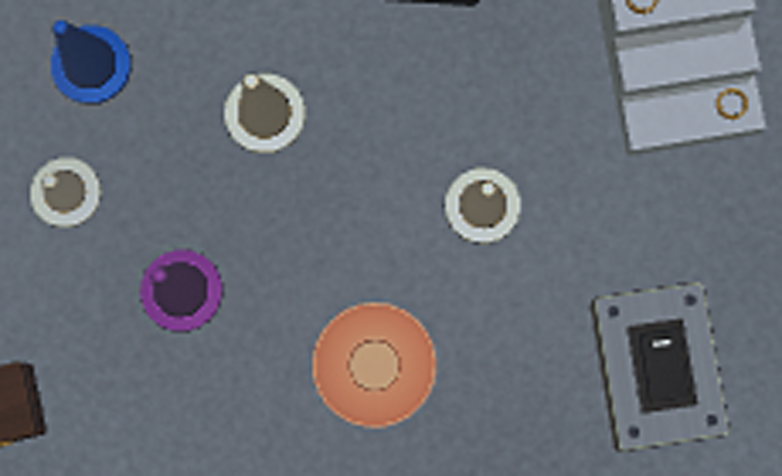

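View pics/scenecrop.png

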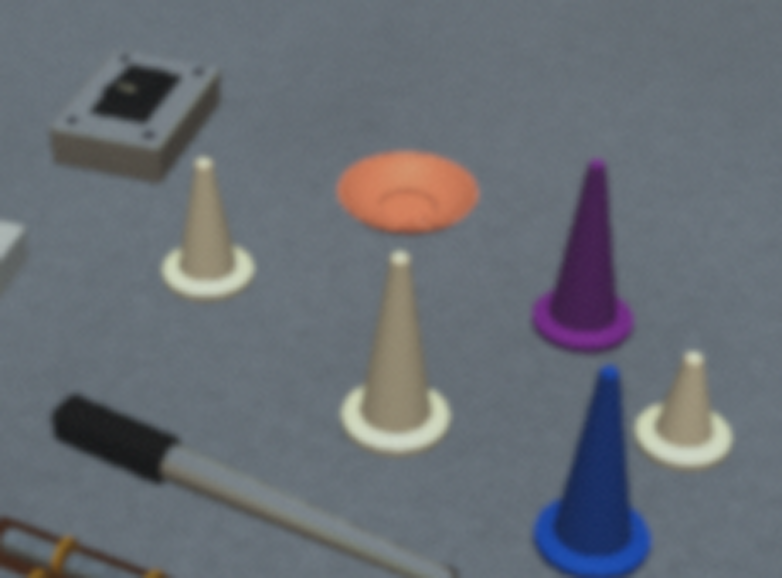

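```bash
python3 - <<'E'
from h import *
t=np.load('t.npy',allow_pickle=True).item();s=np.load('s.npy',allow_pickle=True).item()
T=lambda x,y,z:np.round(atz(t,200+x/3.4-.35,190+y/3.4-.35,z),1)
S=lambda x,y,z:np.round(atz(s,250+x/3.4-.35,170+y/3.4-.35,z),1)
print('tall tip',T(251,81,115),S(400,258,115),'foot',T(265,112,3),S(396,414,5))
print('mid tip',T(488,188,85),S(204,162,85),'foot',T(483,204,4))
print('short tip',T(49,181,60),S(694,358,60),'foot',T(65,192,4))
print('dish',T(374.5,365,18),T(374.5,365,5),atz(t,309.8,296.8,18),S(408,192,16),S(408,205,3))
print('purple',T(160,274,115),T(181,290,4))
print('rocker centre',T(662,366,43),'line',T(661,342,45),S(127,88,45))
print('rk far',T(655,324,47),'near',T(669,408,40))
c=[T(595,298,30),T(704,284,30),T(729,434,30),T(619,451,30)];print(c,np.mean(c,0))
for a,b in((0,3),(1,2)): d=c[a]-c[b];print(np.arctan2(d[1],d[0]),np.linalg.norm(d))
st=arm.read_state();print(st['position'],R.from_quat(st['ee_rot']).as_matrix().round(3).tolist(),st['clock'])
E
```

```text
tall tip [656.1  81.3 115. ] [661.4  83.4 115. ] foot [657.9  81.4   3. ] [657.7  82.1   5. ]
mid tip [584.  -78.3  85. ] [587.7 -76.1  85. ] foot [584.8 -78.8   4. ]
short tip [599.9 228.6  60. ] [604.6 229.5  60. ] foot [600.8 229.1   4. ]
dish [468.    3.3  18. ] [468.7   3.5   5. ] [468.52469568   3.25942983  18.        ] [469.6   4.1  16. ] [465.6   2.6   3. ]
purple [526.6 142.3 115. ] [526.4 143.6   4. ]
rocker centre [ 461.4 -198.8   43. ] line [ 478.  -198.6   45. ] [ 479.5 -197.    45. ]
rk far [ 490.6 -194.7   47. ] near [ 432.2 -202.8   40. ]
[array([ 511.3, -155.4,   30. ]), array([ 519.5, -233.9,   30. ]), array([ 413.2, -245.9,   30. ]), array([ 403.3, -167.7,   30. ])] [ 461.825 -200.725   30.   ]
0.11340028043231255 108.6981600580249
0.11241214865897499 106.97518403816841
[ 217.7265284  -585.82696225  404.70787486] [[-0.937, -0.348, -0.0], [-0.348, 0.937, 0.0], [0.0, 0.0, -1.0]] 1.1
```

Call:
play_rows(moves=[[[0.08,0.12,0],0,1],[[0.2,0.28,0],-0.1,1],[[0.32,0.46,0],-0.2,1],[[0.44,0.64,0],-0.3,1],[[0.56,0.8,0],-0.4,1],[[0.64,0.92,0],-0.45,1],[[0.66,0.97,0],-0.45,1],[[0.66,0.97,0],-0.45,1]])

```text
clock: 2.1
position: [415.9, -294.3, 404.9]
ee_rot: [-0.061, 0.998, -0.0, 0.0]
contact_force: [0.1, 0.1, 0.1]
gripper_width: 0.2
```

Call:
play_rows(moves=[[[0.1,0.14,-0.1],0,1],[[0.2,0.29,-0.22],0,1],[[0.221,0.323,-0.35],0,1],[[0.221,0.323,-0.48],0,1],[[0.221,0.323,-0.533],0,1],[[0.221,0.323,-0.533],0,1]])

```text
clock: 2.85
position: [481.4, -198.6, 243.6]
ee_rot: [-0.06, 0.998, 0.0, -0.002]
contact_force: [-0.8, 0.4, 0.4]
gripper_width: -0.3
```

```bash
python3 - <<'E'
from h import *
s=arm.read_state();print(s['position'],s['contact_force'])
p=shot('wrist','w1.png');t=shot('top','t2.png')
c=t['pixels'][240:340,340:460][:,:,::-1]; c=cv2.resize(c,None,fx=4,fy=4,interpolation=cv2.INTER_CUBIC)
w=cv2.cvtColor(p['pixels'],cv2.COLOR_RGB2BGR); q=np.zeros((480,320,3),np.uint8)
cv2.imwrite('pics/t2c.png',c)
for X in ([477.5,-198,46],[461.5,-200,43],[482.3,-197.5,72]): print(proj(p,X))
E
```

```text
[ 481.44046438 -198.6085539   243.63700722] [-0.75851238  0.38035982  0.40372882]
[np.float64(319.8358983561756), np.float64(278.7486500793373)]
[np.float64(319.6961619775105), np.float64(246.08596143735633)]
[np.float64(319.82332985372847), np.float64(311.68775327466096)]
```

View pics/w1.png

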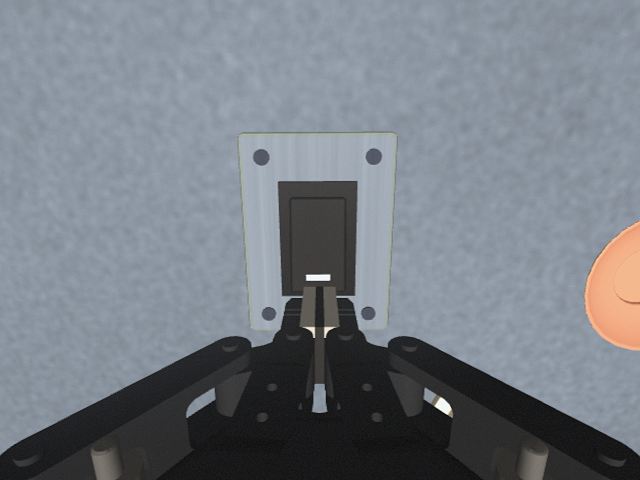

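View pics/t2c.png

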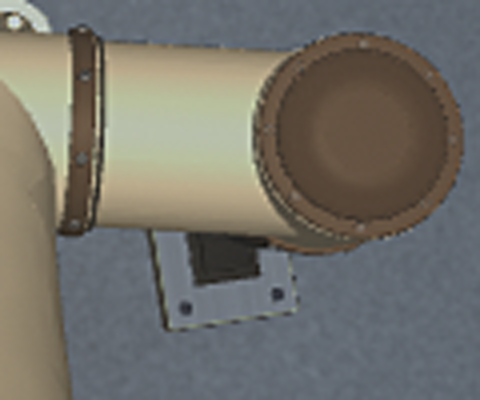

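Call:
play_rows(moves=[[[0,0,-0.03],0,1],[[0,0,-0.06],0,1],[[0,0,-0.07],0,1],[[0,0,-0.075],0,1],[[0,0,-0.08],0,1],[[0,0,-0.085],0,1],[[0,0,-0.09],0,1],[[0,0,-0.09],0,1]])

```text
clock: 3.95
position: [482.5, -198.4, 218.8]
ee_rot: [-0.061, 0.998, -0.0, 0.001]
contact_force: [0.2, 1.6, 1.2]
gripper_width: -0.1
```

Call:
play_rows(moves=[[[0,0,-0.006],0,1],[[0,0,-0.012],0,1],[[0,0,-0.018],0,1],[[0,0,-0.018],0,1]])

```text
clock: 4.45
position: [483.2, -198.3, 213.8]
ee_rot: [-0.061, 0.998, -0.001, 0.002]
contact_force: [0.9, 2.3, 5.3]
gripper_width: 0.2
```

Call:
play_rows(moves=[[[0,0,-0.006],0,1],[[0,0,-0.012],0,1],[[0,0,-0.012],0,1]])

```text
clock: 4.82
position: [483.3, -198.2, 213.2]
ee_rot: [-0.061, 0.998, -0.001, 0.002]
contact_force: [-5.5, 5.0, 24.1]
gripper_width: -0.1
```

```bash
python3 - <<'E'
from h import *
p=shot('wrist','w2.png');s=arm.read_state();print(s['position'],s['contact_force'])
cv2.imwrite('pics/w2c.png',cv2.resize(p['pixels'][100:420,180:480,::-1],None,fx=1.8,fy=1.8))
E
```

```text
[ 483.31958626 -198.16901392  213.19775818] [-6.06549006  5.03318467 23.70781587]
```

View pics/w2c.png

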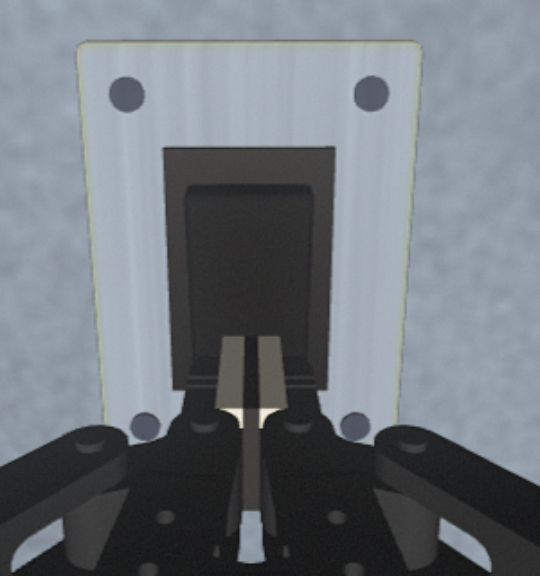

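Call:
play_rows(moves=[[[0,0,0.02],0,1],[[0,0,0.1],0,1],[[0,0,0.25],0,1],[[0,0,0.4],0,1],[[0,0,0.4],0,1]])

```text
clock: 5.5
position: [483.9, -198.5, 336.3]
ee_rot: [-0.062, 0.998, -0.002, 0.005]
contact_force: [-0.2, -0.4, -0.3]
gripper_width: -0.4
```

```bash
python3 - <<'E'
from h import *
p=shot('wrist','w3.png');s=arm.read_state();print(s['position'],s['contact_force'])
q=arm.get_image('scene')
a=cv2.resize(p['pixels'][150:390,200:440,::-1],(480,480)); b=cv2.resize(q['pixels'][170:230,255:325,::-1],(300,257)); b=cv2.copyMakeBorder(b,0,223,0,0,cv2.BORDER_CONSTANT)
cv2.imwrite('pics/w3c.png',np.hstack([a,b]))
E
```

```text
[ 483.06980662 -198.27618444  334.02020691] [-0.24319192  0.39109123 -0.45100282]
```

View pics/w3c.png

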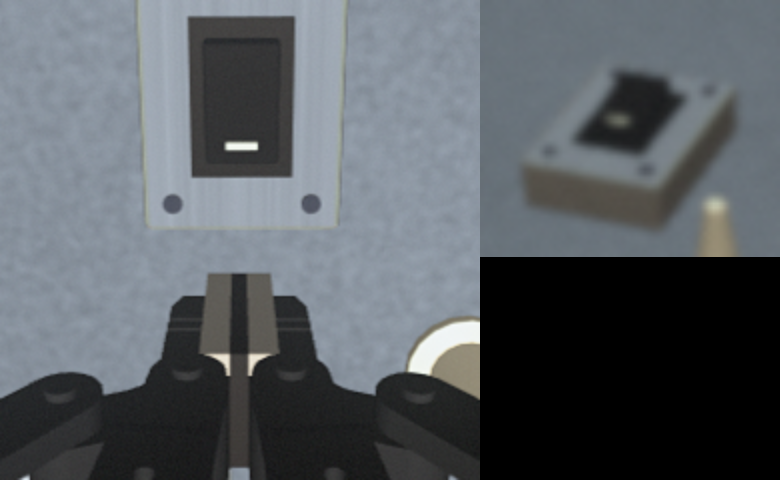

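The scene crop shows the near end of the rocker now raised and the press hit a hard stop at 24 N, so the light is on. Next I move to the tall white cone. It is at (367,246)-(367,295) in the scene image and (278,222) in the top image. The blue and purple cones and the two shorter white ones are excluded.

Call:
play_rows(moves=[[[0,0,0.15],0,1],[[0.06,0.1,0.22],0,1],[[0.15,0.24,0.22],0,1],[[0.26,0.4,0.22],0,1],[[0.36,0.57,0.22],0,1],[[0.46,0.73,0.22],0,1],[[0.54,0.86,0.22],0,1],[[0.585,0.934,0.22],0,1],[[0.585,0.934,0.22],0,1],[[0.585,0.934,0.22],0,1]])

```text
clock: 6.85
position: [657.9, 81.6, 396.7]
ee_rot: [-0.061, 0.998, -0.001, -0.0]
contact_force: [1.1, -0.1, 0.1]
gripper_width: -0.0
```

```bash
python3 - <<'E'
from h import *
p=shot('wrist','w4.png');s=arm.read_state();print(s['position'],s['contact_force'])
q=arm.get_image('scene');cv2.imwrite('pics/s4c.png',cv2.resize(q['pixels'][100:340,250:490,::-1],(600,600)))
print(proj(p,[658.5,82,115]),proj(q,[658.5,82,115]))
E
```

```text
[657.8076459   81.257855   397.36940167] [0.45202    0.73513191 0.13830878]
[np.float64(319.4769609564941), np.float64(240.1676739929367)] [np.float64(367.25729042141364), np.float64(244.46369532164266)]
```

View pics/w4.png

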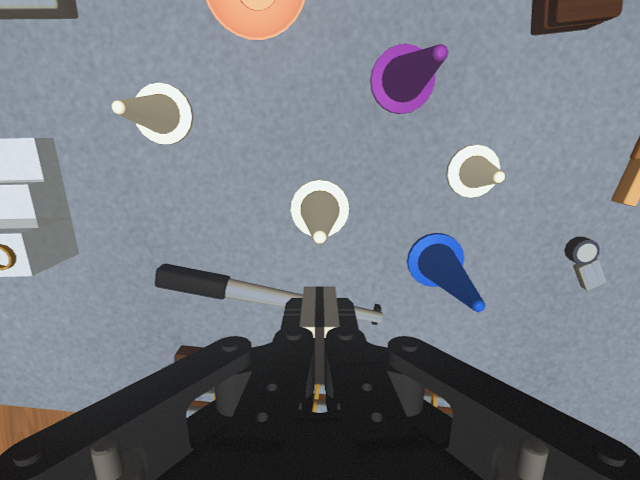

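View pics/s4c.png

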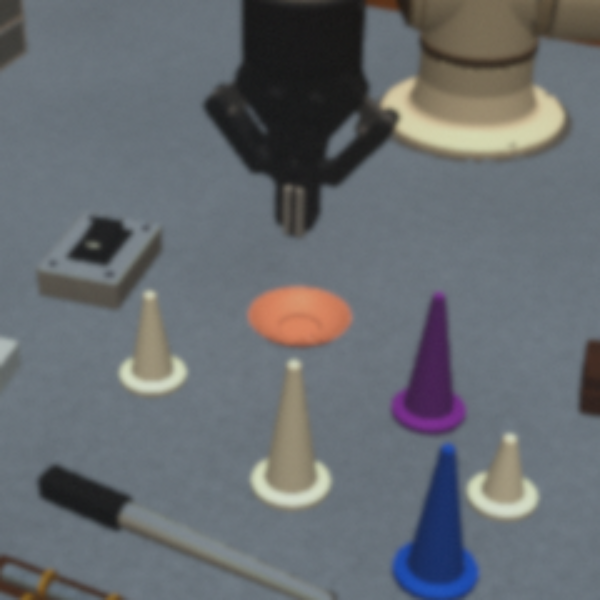

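Call:
play_rows(moves=[[[0,0,-0.1],0,1],[[0,0,-0.2],0,1],[[0,0,-0.25],0,1],[[0,0,-0.28],0,1],[[0,0,-0.28],0,1],[[0,0,-0.28],0,1],[[0,0,-0.28],0,1],[[0,0,-0.28],0,1],[[0,0,-0.28],0,1],[[0,0,-0.28],0,1],[[0,0,-0.28],0,1],[[0,0,-0.28],0,1]])

```text
clock: 8.45
position: [657.8, 81.1, 313.9]
ee_rot: [-0.061, 0.998, -0.001, 0.001]
contact_force: [-0.0, 0.5, 0.7]
gripper_width: -0.1
```

```bash
python3 - <<'E'
from h import *
p=arm.get_image('wrist');s=arm.read_state();print(s['position'],s['contact_force'])
q=arm.get_image('scene');cv2.imwrite('pics/s5c.png',np.hstack([cv2.resize(q['pixels'][140:340,270:470,::-1],(400,400)),cv2.resize(p['pixels'][150:390,200:440,::-1],(400,400))]))
E
```

```text
[657.78125594  81.08343935 313.8991346 ] [-0.19461134 -0.31471172 -0.8964584 ]
```

View pics/s5c.png

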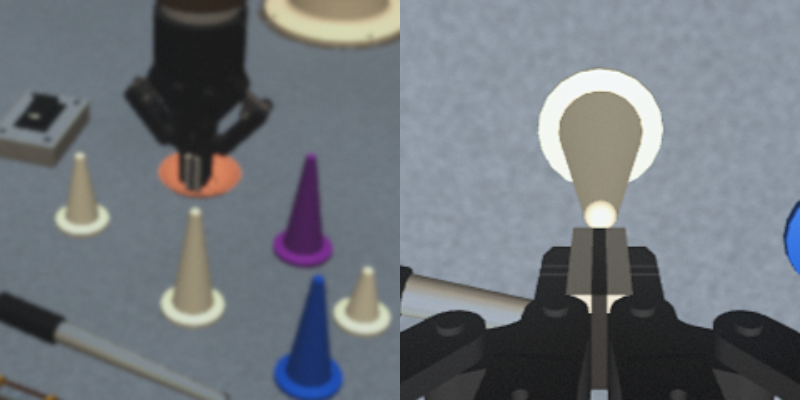

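Call:
play_rows(moves=[[[0,0,0],0,1],[[0,0,0],0,1],[[0,0,0],0,1],[[0,0,0],0,1],[[0,0,0],0,1],[[0,0,0],0,1],[[0,0,0],0,1],[[0,0,0],0,1],[[0,0,0],0,1],[[0,0,0],0,1],[[0,0,0],0,1],[[0,0,0],0,1]])

```text
clock: 10.05
position: [657.8, 81.1, 313.9]
ee_rot: [-0.061, 0.998, -0.001, 0.001]
contact_force: [0.3, -0.3, 0.5]
gripper_width: -0.2
```

Call:
play_rows(moves=[[[0,0,0.12],0,1],[[-0.02,-0.01,0.27],0,1],[[-0.1,-0.04,0.287],0,1],[[-0.24,-0.1,0.287],0,1],[[-0.4,-0.165,0.287],0,1],[[-0.54,-0.22,0.287],0,1],[[-0.631,-0.259,0.25],0,1],[[-0.631,-0.259,0.15],0,1],[[-0.631,-0.259,0.05],0,1],[[-0.631,-0.259,0],0,1],[[-0.631,-0.259,0],0,1]])

```text
clock: 11.42
position: [468.2, 3.3, 313.1]
ee_rot: [-0.061, 0.998, -0.001, -0.001]
contact_force: [1.0, -0.2, 0.6]
gripper_width: 0.2
```

```bash
python3 - <<'E'
from h import *
p=arm.get_image('wrist');s=arm.read_state();print(s['position'],s['contact_force'])
cv2.imwrite('pics/w6.png',p['pixels'][:,:,::-1]);print(proj(p,[468.5,3.3,18]),proj(p,[468.5,3.3,3]))
b=p['pixels'].astype(int);m=((b[...,0]>170)&(b[...,0]-b[...,2]>50)).astype(np.uint8);print(cv2.connectedComponentsWithStats(m)[2:])
E
```

```text
[468.62089442   3.4055904  314.01639234] [0.32773818 0.33518732 1.1093869 ]
[np.float64(319.1602100181048), np.float64(235.08176288078226)] [np.float64(319.193531239797), np.float64(230.2282510996577)]
(array([[     0,      0,    640,    480, 297014],
       [   262,    176,    116,    111,  10186]], dtype=int32), array([[319.50579434, 239.76445555],
       [319.33104261, 231.78872963]]))
```

View pics/w6.png

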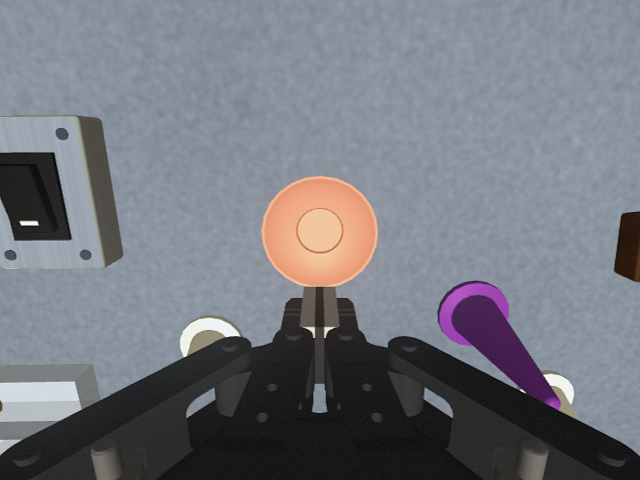

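Call:
play_rows(moves=[[[0,0,-0.1],0,1],[[0,0,-0.2],0,1],[[0,0,-0.28],0,1],[[0,0,-0.32],0,1],[[0,0,-0.32],0,1],[[0,0,-0.32],0,1],[[0,0,-0.32],0,1],[[0,0,-0.32],0,1],[[0,0,-0.32],0,1],[[0,0,-0.32],0,1],[[0,0,-0.32],0,1],[[0,0,-0.32],0,1]])

```text
clock: 12.98
position: [468.6, 3.4, 218.0]
ee_rot: [-0.061, 0.998, -0.001, 0.001]
contact_force: [-0.5, 0.6, -0.1]
gripper_width: 0.2
```

Call:
play_rows(moves=[[[0,0,0],0,1],[[0,0,0],0,1],[[0,0,0],0,1],[[0,0,0],0,1],[[0,0,0],0,1],[[0,0,0],0,1],[[0,0,0],0,1],[[0,0,0],0,1],[[0,0,0],0,1],[[0,0,0],0,1],[[0,0,0],0,1],[[0,0,0],0,1]])

```text
clock: 14.48
position: [468.6, 3.4, 218.0]
ee_rot: [-0.061, 0.998, -0.001, 0.001]
contact_force: [0.3, -0.1, 0.4]
gripper_width: -0.2
```

```bash
python3 - <<'E'
from h import *
q=shot('scene','s7.png');s=arm.read_state();print(s['clock'],s['position'],s['contact_force'])
cv2.imwrite('pics/s7c.png',cv2.resize(q['pixels'][140:340,250:480,::-1],None,fx=3,fy=3))
a=np.load('s.npy',allow_pickle=True).item()['pixels'].astype(int);d=np.abs(a-q['pixels']).max(2)>40
print(cv2.connectedComponentsWithStats(d.astype(np.uint8))[2][:8])
E
```

```text
14.525 [468.6257776    3.39271555 217.98706548] [0.5861798  0.3658523  0.17117031]
[[     0      0    640    480 290647]
 [   177      0     40     53   1149]
 [   413      0     33     56   1184]
 [   439      0     87    114   6261]
 [   224     12     11     39    247]
 [   366     45     21     12    164]
 [   366     47      1      1      1]
 [   360     48      5      2      5]]
```

View pics/s7c.png

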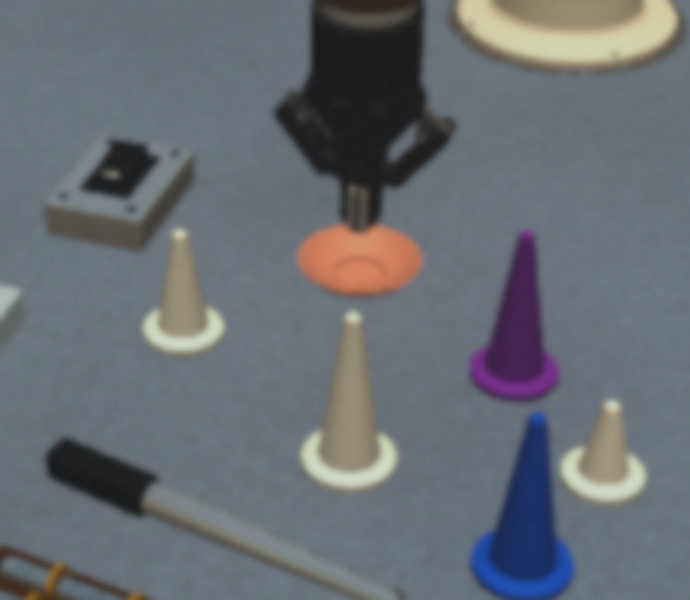

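The fingers hang over the dish centre, the grasp point is about 45 mm above the rim, and everything stands as it was. I'm handing in.

```bash
python3 -c "
from bench import arm
print(arm.job_done())"
```

```text
the job is handed in; nothing more can be done
None
```

The job is done and handed in at about 14.5 s of the 53 s allowed; the hand-in gives no verdict.

- **Rocker:** I pressed the far half down until it hit its stop at about 24 N. Later pictures show the near half raised, so it reads as on. I could not read the joint angle directly.
- **Tallest white cone:** I held the closed fingertips about 26 mm above its tip for more than 2 s. The tip's position in the picture agreed with my measurement to about 2 mm.
- **Dish:** I then held the fingertips about 27 mm above the middle of the rim for more than 2 s, and finished there, still pointing. The dish centre agreed to within about 2 mm.

In the final picture the three white cones, the dish and the sizing bar stood where they began, and the force readings were only noise after the press. I did not compare the other loose things (riser, bands, ring box, loupe, caliper, brush) closely with their starting places, but the arm never came near them at low height. No check failed. The only disagreement was a 3–5 mm difference in x between the top and scene cameras on the cone tips.

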